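Find the loose chamber bolt and hold its cover open

TASK

One of the three look-alike bolts on the small vacuum chamber is loose: tap the bolt heads from above to find the one that sinks under a light push, pressing that one all the way down. Then, at that bolt only, lift its hinged steel cover by the black grip to at least half-way open and finish while still holding it up steadily with the gripper, so that a colleague can get at the bolt. Leave the covers of the two tight bolts shut, and do not disturb the beaker, jar and wrench on the bench.

Things in the scene. Friction and masses are not known exactly. Their poses are not given: they have to be found in the camera images.
- chamber: white and aluminium vacuum chamber fixed on the bench, 256 x 346 mm, 60 mm high; origin on the bench below the middle bolt; x points from the cover grips to the cover hinges (roughly away from the robot), y to its left, z up. On top, three look-alike bolt units in a row along y, 100 mm apart; farther back a round window 12 mm high, a gauge 35 mm and a port stub 22 mm high
- bolt_left (a point): centre of the flat top of the left (+y) bolt head at rest, 100 mm above the bench; axes as the chamber. The dark steel head is 18 mm across and stands 14 mm above its steel cover plate (66 x 46 x 6 mm), through a 26 mm hole. A fixed point: it does not sink with the bolt
- bolt_middle (a point): the same for the middle bolt
- bolt_right (a point): the same for the right (-y) bolt
- grip_left (a point): centre of the black grip of the left cover when shut (a fixed point): a bar 16 mm in diameter, 24 mm long, along the chamber's y, with flat ends, on a tongue 12 mm wide that slopes down to the cover plate; 60 mm towards the chamber's -x from the bolt's axis, 100 mm above the bench, with free space at both ends and 32 mm of it below
- grip_middle (a point): the same for the middle cover
- grip_right (a point): the same for the right cover
- hinge_left (a point): centre of the left cover's hinge axis, which runs along the chamber's y; 95 mm towards the chamber's +x from the grip's centre and 17 mm lower. The cover (70 to 170 g) lifts at the grip's end, swings up and back, and falls shut when let go
- hinge_middle (a point): the same for the middle cover
- hinge_right (a point): the same for the right cover
- loose_bolt (a joint): how far the loose bolt has sunk, m: 0 at rest, 0.006 fully down at a firm stop. It takes under 3 N and springs back when released. Tight bolts do not move at all. Which of the three is loose changes from start to start and cannot be seen
- loose_cover (a joint): opening angle of the loose bolt's cover, rad: 0 shut, 1.25 fully open
- tight_cover_1 (a joint): opening angle of the cover of one of the tight bolts, rad: 0 shut
- tight_cover_2 (a joint): opening angle of the cover of the other tight bolt, rad: 0 shut
- beaker: bystander: glass beaker 70 mm across, 90 mm high, to the left of the chamber; origin under its base
- jar: bystander: amber glass jar 56 mm across, 75 mm high, to the right of the chamber; origin under its base
- wrench: bystander: steel wrench 160 mm long lying on the bench to the right, nearer the robot than the chamber; origin under its middle

How it is judged:
By the outcome, as a careful person would: the job done as asked, in the order asked, and still so for the second after the job is handed in, while the arm keeps its last pose, push and grip.
It also fails if it takes over 51 s, if anything falls off the work surface, if the arm or the gripper's body presses on something with over 40 N, if the wrist force passes 120 N, or if a joint passes its speed limit or range.

ROBOT

A 6-joint arm with a two-finger parallel gripper is mounted at the origin on the work surface. World frame = base frame: x ahead of the robot, y to its left, z up, the work surface at z = 0. Lengths are in m, angles in degrees, forces in N, time in s.
With the tool pointing down it reaches from about 0.4 to 0.825 m from the base axis. Payload 7 kg.
Tool frame: the origin (TCP) lies between the finger pads; the fingertips stand 19 mm ahead of it and the grasp point (between the pads) is the TCP (r.tip_extent is the distance from the TCP to the fingertips, in m); z points along the fingers, y is the direction in which the jaws open and shut (so a half turn about z gives the same grasp; the last joint's range is limited). The gripper opens to 88 mm and grips with 3 to 60 N. Pads are 19 mm wide; open, the fingers measure 130 mm over their backs; the gripper's body (78 mm by 193 mm) begins 47 mm behind the grasp point.
Start: joints at [-59.295, 20.546, 0.682, 0, -70.136, -16.507], TCP at [0.166, -0.654, 0.22] pointing down, gripper open.
Joint ranges: [-176.03, 176.03], [-82.01, 121.73], [-58.28, 71.71], [-173.87, 95.51], [-174.79, -0.11], [-173.66, 173.66]. Speed limits (degrees/s): [136.94, 136.94, 172.46, 180, 180, 180].

INTERFACE

Orientations are given as [roll, pitch, yaw] about the fixed x, y, z axes, in that order (R = Rz(yaw) Ry(pitch) Rx(roll)).
In Python, from plant import r, capture, workorder, spotter gives the robot as it stands.
- The arm moves only by the tool step_arm, never from a script. Its argument "motion" is a list of rows, each a list of 5 numbers: the finger opening in m, from 0 to 0.0876, then the shift along the tool's x, y, z in m, then the turn about the tool's z in rad. In form: [[grip, dx, dy, dz, roll], ...]. A call has 1 to 5 rows; each row is the pose to reach, as a shift and turn from the pose commanded when the call began, along the tool's axes at that moment; what a row does not reach only later rows make up. A row lasts 1/8 s, in which the tool goes at most 62.5 mm and 10.7 degrees, less where a joint would pass 70% of its speed; a pose out of reach is approached as far as the arm can. A call with a gripper value outside its range is refused whole. The fingers move at their own pace and stop on an object; "newtons" is the grip in N (left out, the last holds). Time passes only in rows, so rows that repeat a pose let the fingers close. It gives the time, the measured TCP pose, the force and the opening at its end, in the units of the state.
- r.get_state(): the state, without advancing time (a new reading comes with each control period).
- capture(name): name is "scene" or "top"; returns a dict with "image" (480x640x3 uint8, red, green, blue), "z_map" (480x640 float32, m along the optical axis (not along the pixel's ray), 0 where there is no reading), "fx", "fy", "cx", "cy" (pixels), "pose" (4x4, takes a point from camera to world coordinates). Camera axes: x right, y down, z forward; pixel columns grow to the right and rows downward; lengths in m; the calibration is good to about 2 mm. A picture is of the moment at which its call begins.
- workorder.close_job(): hands the job in, once; it reports no verdict.
Trained networks look in the newest picture that a camera, given by its name, has taken for a name from the list of things; names that differ only in an ending like _2 or _b are one class to them, and where a whole thing is asked for, a point or a joint stands for the part that bears it (a point fixed in the world has none). Each returns a list of dicts, best first, with "p" (0 to 1); they miss things now and then, are a little off and sometimes report something else, mostly with a low value. They report only what shows in the picture. A call takes as long as a camera call.
- spotter.regions_of(camera, label): "mask" (480x640 bool, what is visible of it).
- spotter.tip_of(camera, label): "location" ([x, y, z] in m, in world coordinates, good to about 4 mm: a listed point, or the origin of a listed thing).
The state is a dict: "time_s": time; "joints": joint angles; "qd": joint speeds; "joint_torque": joint torques, N m; "tcp_pos": TCP position; "eef_rot": TCP orientation; "contact_force": force on the tool from outside, world axes, zero at the start; "moment": the same for the moment, N m; "gripper_width": finger opening in m.
Only numpy, scipy, OpenCV 4.12 (cv2) and the standard library are available. Lean on these libraries where they do the work, as an engineer would, in place of code of your own. Each camera call takes 0.05 s, during which the arm holds its last target.

## Working session

There is one attempt and no reset: what is moved stays moved. The work goes in short steps, Python scripts to look and compute and a tool call to move; the robot and the scene stay as the last step left them, time stands still between calls to the robot, and variables do not carry over. Pictures are saved under pics/ and viewed, and the job is handed in when it is done.

Besides the shell and the picture viewer there is one more tool, called after ">>>" as name(argument=value, ...), one argument or row to a line, values as JSON. step_arm: Moves the arm, as the interface text tells. Its arguments: {"type":"object","properties":{"motion":{"type":"array","items":{"type":"array","items":{"type":"number"}}},"newtons":{"type":"number"}},"required":["motion"]}

```bash
ls; mkdir -p pics; python3 - <<'E'
from plant import r, capture, workorder, spotter
import cv2, numpy as np
s=r.get_state()
for k,v in s.items(): print(k,np.round(v,4))
print(r.tip_extent)
for c in ["scene","top"]:
    d=capture(c); cv2.imwrite(f"pics/{c}0.png",d["image"][:,:,::-1]); print(c,d["fx"],d["cx"],d["cy"],np.round(d["pose"],3).tolist())
    for l in ["chamber","bolt_left","bolt_middle","bolt_right","grip_left","grip_middle","grip_right","hinge_left","hinge_middle","hinge_right","beaker","jar","wrench"]:
        print(l,[(round(float(x["p"]),2),np.round(x["location"],4).tolist()) for x in spotter.tip_of(c,l)][:3])
print(r.get_state()["time_s"])
E
```

```text
pics
time_s 0.0
joints [-5.92969e+01  2.05911e+01  6.32100e-01 -1.83000e-02 -7.01340e+01
 -1.65085e+01]
qd [ 0.0601 -0.0178  0.0038  0.0365  0.0229  0.0467]
joint_torque [ 9.00000e-04 -5.82719e+01  2.93070e+01  6.99730e+00  7.10000e-03
 -2.00000e-04]
tcp_pos [ 0.1654 -0.6539  0.2192]
eef_rot [ 1.799060e+02 -9.900000e-03 -1.658117e+02]
contact_force [ 0.4023  0.7345 -0.5217]
moment [-0.0597  0.06    0.0138]
gripper_width 0.0877
0.019
scene 590.4502238031426 314.03986565706634 232.9113154020891 [[0.873, 0.328, -0.36, 0.966], [0.487, -0.584, 0.649, -0.912], [0.002, -0.742, -0.67, 1.017], [0.0, 0.0, 0.0, 1.0]]
chamber [(0.75, [0.5512, 0.0568, -0.004])]
bolt_left [(0.67, [0.5857, 0.1604, 0.1054])]
bolt_middle [(0.97, [0.5445, 0.0613, 0.1024])]
bolt_right [(0.6, [0.519, -0.0349, 0.0997])]
grip_left [(0.7, [0.5242, 0.1727, 0.0982])]
grip_middle [(0.77, [0.4903, 0.0781, 0.1007]), (0.7, [0.5168, -0.0371, 0.1004])]
grip_right [(0.87, [0.4594, -0.0138, 0.1013])]
hinge_left [(0.64, [0.6148, 0.1469, 0.0855]), (0.25, [0.5179, -0.0359, 0.0988])]
hinge_middle [(0.85, [0.5834, 0.0538, 0.0837])]
hinge
[... 508 characters left out ...]
, [0.5797, 0.1597, 0.1004])]
bolt_middle [(0.92, [0.5497, 0.0582, 0.0987]), (0.69, [0.503, 0.4535, -0.0012])]
bolt_right [(0.87, [0.5191, -0.0337, 0.1021]), (0.37, [0.483, -0.4773, 0.0005])]
grip_left [(0.61, [0.5194, 0.172, 0.1021])]
grip_middle [(0.76, [0.4938, 0.0802, 0.1011])]
grip_right [(0.83, [0.4618, -0.0117, 0.0996])]
hinge_left [(0.76, [0.6144, 0.1478, 0.085])]
hinge_middle [(0.63, [0.5823, 0.0492, 0.0785])]
hinge_right [(0.82, [0.5523, -0.0432, 0.0805])]
beaker [(0.89, [0.5031, 0.4553, 0.0003])]
jar [(0.68, [0.517, -0.0333, 0.1006]), (0.68, [0.3023, -0.3639, 0.0017]), (0.56, [0.4855, -0.4754, -0.0025])]
wrench [(0.71, [0.3005, -0.363, 0.003]), (0.67, [0.5224, 0.1736, 0.1006])]
1.4
```

View pics/scene0.png

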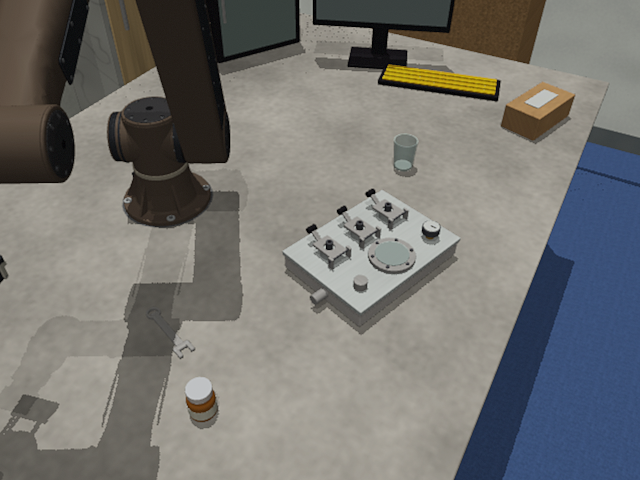

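View pics/top0.png

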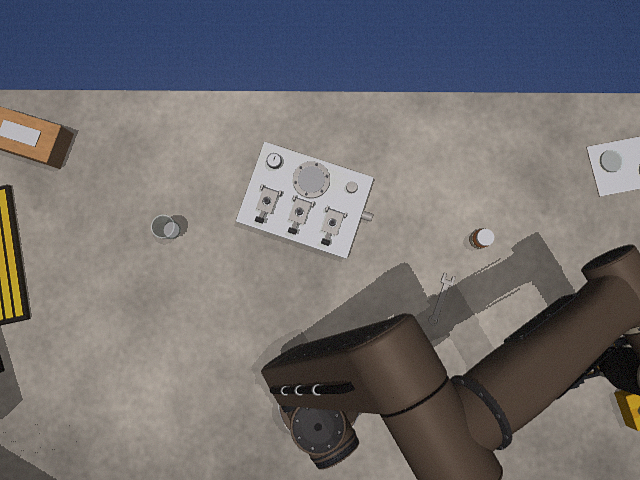

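Scene view: the bolts are near (388,207), (360,226) and (329,245), with the black grips to their upper-left. Top view: the bolts are near (267,201), (299,212) and (332,223), with the grips just below. Next I'll fit the chamber pose and check heights by triangulation.

```bash
cat > h.py <<'E'
import numpy as np, cv2
from scipy.optimize import least_squares
from plant import r, capture, workorder, spotter
LOC={}
for n,y in (("left",.1),("middle",0),("right",-.1)):
    LOC["bolt_"+n]=(0,y,.1);LOC["grip_"+n]=(-.06,y,.1);LOC["hinge_"+n]=(.035,y,.083)
def proj(d,p):
    T=np.linalg.inv(d["pose"]);q=T[:3,:3]@p+T[:3,3]
    return np.array([d["fx"]*q[0]/q[2]+d["cx"],d["fy"]*q[1]/q[2]+d["cy"]])
def ray(d,uv):
    v=np.array([(uv[0]-d["cx"])/d["fx"],(uv[1]-d["cy"])/d["fy"],1.]);return d["pose"][:3,3],d["pose"][:3,:3]@v
def tri(d1,u1,d2,u2):
    def f(X): return np.r_[proj(d1,X)-u1,proj(d2,X)-u2]
    s=least_squares(f,[.52,.06,.1]);return s.x,np.sqrt(2*s.cost)
E
python3 - <<'E'
from h import *
D={};obs=[]
for c in ["scene","top"]:
    D[c]=capture(c)
    for l in LOC:
        o=spotter.tip_of(c,l)
        if o: obs.append((c,l,np.array(o[0]["location"])))
def P(q,l): 
    x,y,z=LOC[l];c,s=np.cos(q[2]),np.sin(q[2]);return np.array([q[0]+c*x-s*y,q[1]+s*x+c*y,z+q[3]])
def fit(c=None):
    oo=[o for o in obs if c in(None,o[0])]
    s=least_squares(lambda q:np.concatenate([P(q,l)-p for _,l,p in oo]),[.55,.06,-.3,0],loss="soft_l1",f_scale=.003);return s.x
for c in ("scene","top",None): q=fit(c);print(c,np.round(q,4),np.degrees(q[2]))
np.save("q.npy",q)
# own blobs
for n in("left","middle","right"):
    for part in("bolt","grip"):
        uv={}
        for c in D:
            d=D[c];u=proj(d,P(q,f"{part}_{n}"));x,y=np.round(u).astype(int)
            w=8;g=cv2.cvtColor(d["image"],cv2.COLOR_RGB2GRAY)[y-w:y+w+1,x-w:x+w+1].astype(float)
            m=((g<65)).astype(np.uint8)
            k,lab,st,ce=cv2.connectedComponentsWithStats(m)
            if k<2: print("none",c,part,n,g.min());continue
            j=min(range(1,k),key=lambda i:np.hypot(*(ce[i]-w))-0.05*st[i,4])
            uv[c]=ce[j]+[x-w,y-w]
            print(c,part,n,"pred",np.round(u,1),"blob",np.round(uv[c],1),st[j,4])
        if len(uv)==2:
            X,e=tri(D["scene"],uv["scene"],D["top"],uv["top"]);print("  tri",np.round(X,4),"res",round(e,2),"model",np.round(P(q,f"{part}_{n}"),4))
for c in D:
    im=D[c]["image"][:,:,::-1]
    a=proj(D[c],P(q,"bolt_middle")).astype(int);cr=im[a[1]-50:a[1]+50,a[0]-65:a[0]+65].copy()
    cr=cv2.resize(cr,None,fx=6,fy=6,interpolation=cv2.INTER_CUBIC)
    for l in LOC:
        u=(proj(D[c],P(q,l))-a+[65,50]+.5)*6;cv2.circle(cr,tuple(u.astype(int)),3,(0,0,255),-1)
    cv2.imwrite(f"pics/crop_{c}.png",cr)
E
```

```text
scene [ 0.55    0.0621 -0.3154  0.0011] -18.07250724172372
top [ 0.5498  0.061  -0.3096  0.0018] -17.740876592186446
None [ 0.5499  0.0616 -0.3132  0.0014] -17.9452008177002
scene bolt left pred [388.4 203.4] blob [387.4 207.3] 50
top bolt left pred [266.3 199.9] blob [266. 200.] 7
  tri [0.5805 0.1578 0.0887] res 1.09 model [0.5807 0.1568 0.1014]
scene grip left pred [370.5 192.3] blob [369.9 192.5] 49
top grip left pred [259.4 219.5] blob [259.1 219.5] 41
  tri [0.5228 0.1757 0.1003] res 0.44 model [0.5236 0.1753 0.1014]
scene bolt middle pred [360.1 221.6] blob [359.3 225.4] 54
top bolt middle pred [299.2 210.7] blob [299.1 212.1] 13
  tri [0.5481 0.0626 0.088 ] res 0.03 model [0.5499 0.0616 0.1014]
scene grip middle pred [342.2 209.7] blob [341.5 209.8] 54
top grip middle pred [292.4 230.5] blob [292.2 230.6] 39
  tri [0.4916 0.0804 0.1005] res 0.48 model [0.4928 0.0801 0.1014]
scene bolt right pred [329.6 241.2] blob [328.7 244.9] 53
top bolt right pred [332.4 221.7] blob [331.7 222.9] 13
  tri [ 0.5168 -0.0322  0.0877] res 0.32 model [ 0.5191 -0.0335  0.1014]
scene grip right pred [311.8 228.3] blob [310.9 228.5] 59
top grip right pred [325.7 241.6] blob [325.3 241.8] 42
  tri [ 0.4603 -0.0144  0.0998] res 0.54 model [ 0.462  -0.015   0.1014]
```

View pics/crop_scene.png

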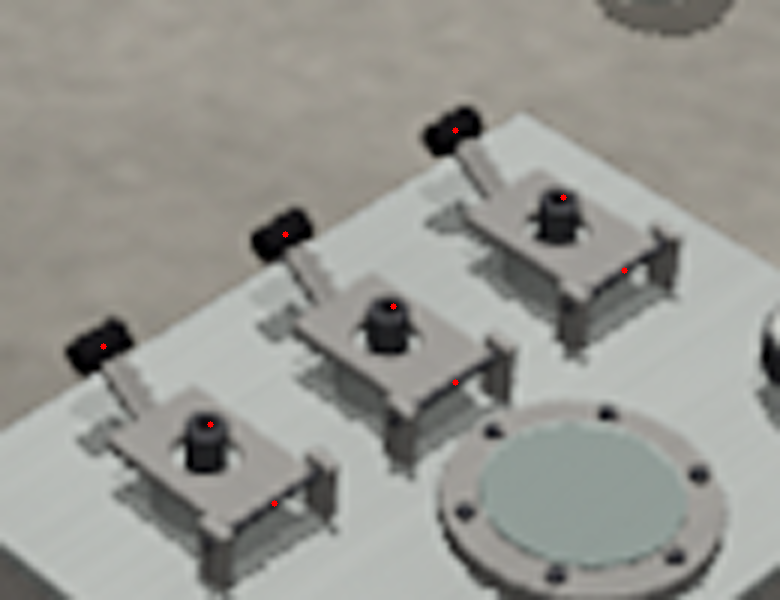

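View pics/crop_top.png

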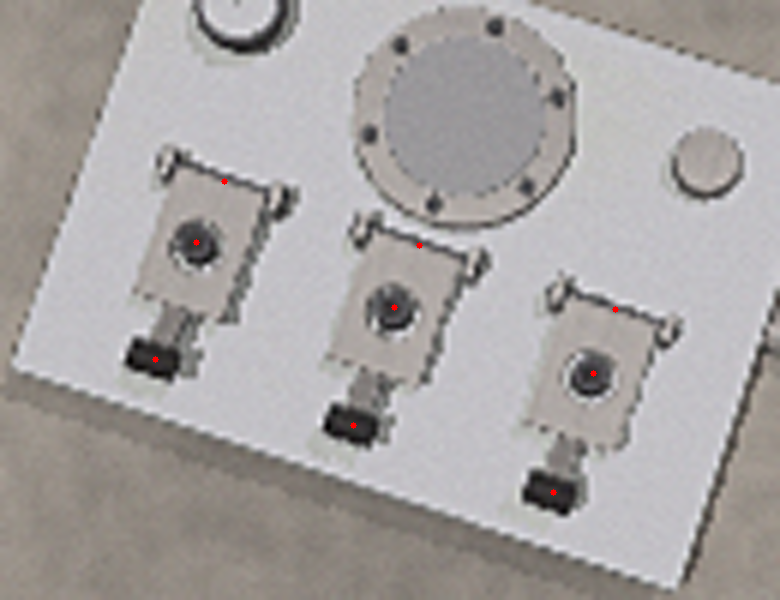

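```bash
python3 - <<'E'
from h import *
q=np.load("q.npy");s=r.get_state()
from scipy.spatial.transform import Rotation as R
Rt=R.from_euler("xyz",s["eef_rot"],degrees=True).as_matrix()
print(s["time_s"],Rt.round(3).tolist())
c,sn=np.cos(q[2]),np.sin(q[2])
for l in ("bolt_right",):
    x,y,z=LOC[l];p=np.array([q[0]-.001+c*x-sn*y,q[1]+sn*x+c*y,.15+.019]);print(p,(Rt.T@(p-s["tcp_pos"])).round(4))
E
```

```text
2.4 [[-0.969, -0.245, -0.0], [-0.245, 0.969, 0.0], [0.0, 0.0, -1.0]]
[ 0.51806004 -0.03350493  0.169     ] [-0.494   0.5154  0.0511]
```

In the crops the projected model points sit on the bolt tops, grips and hinges to within about 1 mm in both views. The triangulated grip height is 0.100 m. Moving over.

>>> step_arm(
  motion=[
    [0, -0.042, 0.044, 0, 0],
    [0, -0.084, 0.088, 0, 0],
    [0, -0.126, 0.132, 0, 0],
    [0, -0.168, 0.176, 0, 0],
    [0, -0.21, 0.22, 0, 0],
  ],
  newtons=20,
)

```text
time_s: 3.02
tcp_pos: [0.3159, -0.388, 0.2205]
eef_rot: [-180.0, 0.0, -165.8]
contact_force: [1.9, -0.9, -0.3]
gripper_width: 0.043
```

>>> step_arm(
  motion=[
    [0, -0.042, 0.044, 0, 0.15],
    [0, -0.084, 0.088, 0, 0.3],
    [0, -0.126, 0.132, 0, 0.45],
    [0, -0.168, 0.176, 0, 0.56],
    [0, -0.21, 0.22, 0, 0.56],
  ],
)

```text
time_s: 3.65
tcp_pos: [0.4634, -0.1266, 0.2207]
eef_rot: [180.0, 0.1, 162.0]
contact_force: [0.7, -0.5, -0.5]
gripper_width: 0.0008
```

```bash
cat >> h.py <<'E'
from scipy.spatial.transform import Rotation as R
Q=(0.549,0.0615,np.radians(-17.9))
def W(x,y):
    c,s=np.cos(Q[2]),np.sin(Q[2]);return np.array([Q[0]+c*x-s*y,Q[1]+s*x+c*y])
def to(x,y,z):
    s=r.get_state();Rt=R.from_euler("xyz",s["eef_rot"],degrees=True).as_matrix()
    p=np.r_[W(x,y),z];print("t",s["time_s"],"pos",np.round(s["tcp_pos"],4),"yaw",np.round(s["eef_rot"],2),"F",np.round(s["contact_force"],2),"w",round(s["gripper_width"],4))
    print("target",p.round(4),"tool shift",(Rt.T@(p-s["tcp_pos"])).round(4),"yaw err(world)",round((162.1-s["eef_rot"][2]+180)%360-180,2))
E
python3 -c "
from h import *
to(0,-.1,.15)"
```

```text
t 3.65 pos [ 0.4634 -0.1266  0.2207] yaw [1.7998e+02 7.0000e-02 1.6202e+02] F [ 0.71 -0.51 -0.49] w 0.0008
target [ 0.5183 -0.0337  0.15  ] tool shift [-0.0234  0.1053  0.0708] yaw err(world) 0.08
```

>>> step_arm(
  motion=[
    [0, -0.0115, 0.0525, 0.02, 0],
    [0, -0.023, 0.105, 0.05, 0],
    [0, -0.023, 0.105, 0.07, 0],
    [0, -0.023, 0.105, 0.08, 0],
    [0, -0.023, 0.105, 0.08, 0],
  ],
)

```text
time_s: 4.28
tcp_pos: [0.5164, -0.0362, 0.14]
eef_rot: [-180.0, -0.0, 162.1]
contact_force: [0.7, -0.6, -0.4]
gripper_width: 0.0007
```

```bash
python3 -c "
from h import *
to(0,-.1,.119)
for c in('scene','top'):
    d=capture(c);u=proj(d,np.r_[W(0,-.1),.1]).astype(int)
    cv2.imwrite(f'pics/a_{c}.png',cv2.resize(d['image'][u[1]-45:u[1]+45,u[0]-60:u[0]+60,::-1],None,fx=6,fy=6))
"
```

```text
t 4.275 pos [ 0.5164 -0.0362  0.14  ] yaw [-1.7996e+02 -4.0000e-02  1.6209e+02] F [ 0.72 -0.56 -0.35] w 0.0007
target [ 0.5183 -0.0337  0.119 ] tool shift [-0.001  0.003  0.021] yaw err(world) 0.01
```

View pics/a_scene.png

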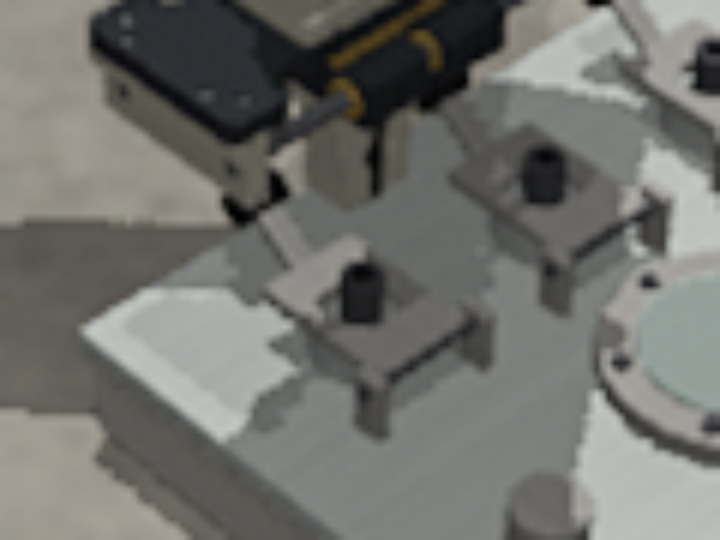

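View pics/a_top.png

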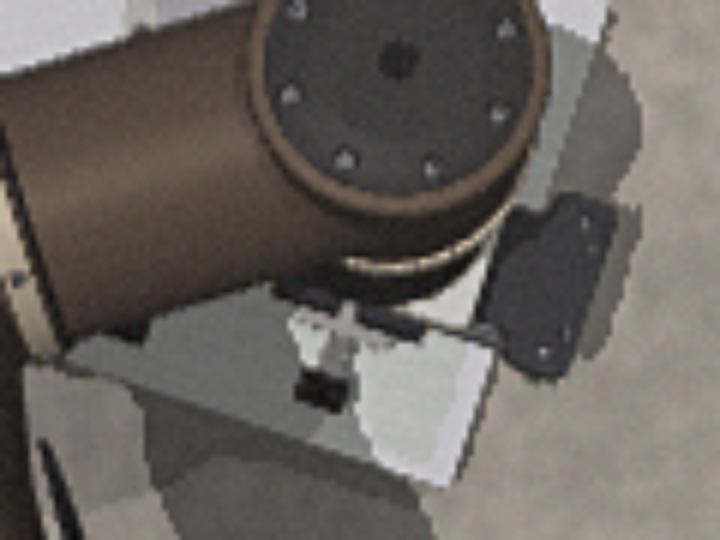

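```bash
python3 -c "
from h import *
c='scene'
d=capture(c);s=r.get_state();p=s['tcp_pos']
im=np.ascontiguousarray(d['image'][:,:,::-1])
x0,y0=270,150
cr=cv2.resize(im[y0:y0+110,x0:x0+140],None,fx=5.5,fy=5.5,interpolation=cv2.INTER_NEAREST)
for dz,col in((0,(0,255,0)),(-.019,(0,0,255)),(.047,(255,0,0))):
    u=(proj(d,p+[0,0,dz])-[x0,y0]+.5)*5.5;cv2.circle(cr,tuple(u.astype(int)),3,col,-1);print(u)
cv2.imwrite('pics/b.png',cr)
Z=d['z_map']
T=d['pose']
for v in range(205,250,3):
    u=330;z=Z[v,u];P=T[:3,:3]@np.array([(u-d['cx'])/d['fx']*z,(v-d['cy'])/d['fy']*z,z])+T[:3,3];print(v,P.round(3),d['image'][v,u])
"
```

```text
[325.77332564 434.72308644]
[324.88817126 469.39674777]
[328.03830615 345.99826203]
205 [ 0.534 -0.066  0.238] [17 21 25]
208 [ 0.54  -0.078  0.24 ] [28 32 32]
211 [ 0.542 -0.081  0.235] [13 16 21]
214 [ 0.541 -0.078  0.225] [10 14 19]
217 [ 0.524 -0.045  0.185] [62 60 56]
220 [ 0.524 -0.045  0.176] [75 73 66]
223 [ 0.525 -0.046  0.168] [68 66 60]
226 [ 0.524 -0.044  0.158] [80 78 71]
229 [0.479 0.046 0.06 ] [94 96 92]
232 [0.485 0.034 0.062] [102 105 102]
235 [0.492 0.02  0.066] [102 104 101]
238 [ 0.506 -0.007  0.085] [79 78 76]
241 [ 0.52  -0.033  0.102] [11  9 13]
244 [ 0.524 -0.04   0.1  ] [37 37 38]
247 [ 0.522 -0.037  0.087] [31 32 35]
```

View pics/b.png

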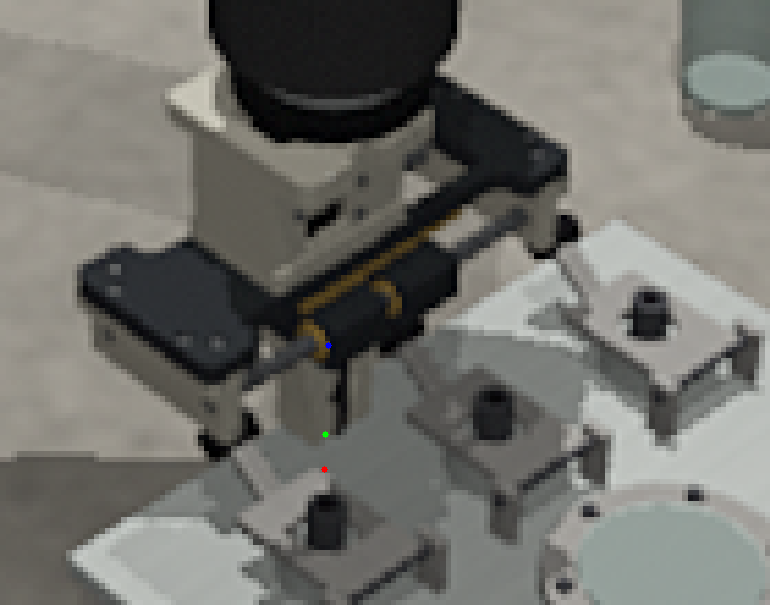

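```bash
python3 -c "
from h import *
d=capture('scene');s=r.get_state();print(s['time_s'],s['tcp_pos'])
Z=d['z_map'];v,u=np.mgrid[:480,:640]
P=np.stack([(u-d['cx'])/d['fx']*Z,(v-d['cy'])/d['fy']*Z,Z],-1)@d['pose'][:3,:3].T+d['pose'][:3,3]
for v in range(214,236):
    print(v,[ (round(P[v,u,0],3),round(P[v,u,1],3),round(P[v,u,2],3)) if P[v,u,2]>.112 else '-' for u in range(320,341,3)])
"
```

```text
4.475 [ 0.51728249 -0.03609558  0.14126023]
214 [(np.float64(0.527), np.float64(-0.095), np.float64(0.231)), (np.float64(0.531), np.float64(-0.09), np.float64(0.229)), (np.float64(0.53), np.float64(-0.076), np.float64(0.219)), (np.float64(0.539), np.float64(-0.078), np.float64(0.224)), (np.float64(0.545), np.float64(-0.078), np.float64(0.226)), (np.float64(0.528), np.float64(-0.029), np.float64(0.183)), (np.float64(0.531), np.float64(-0.021), np.float64(0.178))]
215 [(np.float64(0.528), np.float64(-0.099), np.float64(0.232)), (np.float64(0.531), np.float64(-0.09), np.float64(0.226)), (np.float64(0.52), np.float64(-0.056), np.float64(0.197)), (np.float64(0.539), np.float64(-0.078), np.float64(0.221)), (np.float64(0.544), np.float64(-0.075), np.float64(0.22)), (np.float64(0.53), np.float64(-0.032), np.float64(0.183)), (np.float64(0.532), np.float64(-0.022), np.float64(0.176))]
216 [(np.float64(0.529), np.float64(-0.1), np.float64(0.231)), (np.float64(0.512), np.float64(-0.054), np.float64(0.189)), (np.float64(0.521), np.float64(-0.058), np.float64(0.196)), (np.float64(0.539), np.float6
[... 3441 characters left out ...]
64(-0.05), np.float64(0.157)), (np.float64(0.524), np.float64(-0.049), np.float64(0.159)), (np.float64(0.526), np.float64(-0.038), np.float64(0.151)), '-', '-']
228 ['-', '-', (np.float64(0.518), np.float64(-0.051), np.float64(0.155)), (np.float64(0.524), np.float64(-0.048), np.float64(0.155)), '-', '-', '-']
229 ['-', '-', (np.float64(0.519), np.float64(-0.053), np.float64(0.154)), (np.float64(0.524), np.float64(-0.048), np.float64(0.152)), '-', '-', '-']
230 ['-', '-', '-', '-', '-', '-', '-']
231 ['-', '-', '-', '-', '-', '-', '-']
232 ['-', '-', '-', '-', '-', '-', '-']
233 ['-', '-', '-', '-', '-', '-', '-']
234 ['-', '-', '-', '-', '-', '-', '-']
235 ['-', '-', '-', '-', '-', '-', '-']
```

The visible fingertips end about 10 mm above the TCP reading, which disagrees with the text (19 mm ahead). I'll let gentle contact settle it.

>>> step_arm(
  motion=[
    [0, -0.001, 0.003, 0.008, 0],
    [0, -0.001, 0.003, 0.015, 0],
    [0, -0.001, 0.003, 0.017, 0],
    [0, -0.001, 0.003, 0.018, 0],
    [0, -0.001, 0.003, 0.018, 0],
  ],
)

```text
time_s: 5.1
tcp_pos: [0.5187, -0.0331, 0.1221]
eef_rot: [-180.0, -0.0, 162.1]
contact_force: [0.0, -0.2, -0.5]
gripper_width: 0.0008
```

>>> step_arm(
  motion=[
    [0, 0, 0, 0.001, 0],
    [0, 0, 0, 0.002, 0],
    [0, 0, 0, 0.003, 0],
    [0, 0, 0, 0.003, 0],
  ],
)

```text
time_s: 5.6
tcp_pos: [0.5186, -0.0332, 0.1191]
eef_rot: [-180.0, -0.0, 162.1]
contact_force: [0.2, -0.2, 0.8]
gripper_width: 0.0002
```

>>> step_arm(
  motion=[
    [0, 0, 0, 0.0005, 0],
    [0, 0, 0, 0.001, 0],
    [0, 0, 0, 0.001, 0],
  ],
)

```text
time_s: 5.98
tcp_pos: [0.5187, -0.0331, 0.1181]
eef_rot: [-180.0, -0.0, 162.1]
contact_force: [-0.7, -0.1, -0.2]
gripper_width: 0.0005
```

>>> step_arm(
  motion=[
    [0, 0, 0, 0.0005, 0],
    [0, 0, 0, 0.001, 0],
    [0, 0, 0, 0.001, 0],
  ],
)

```text
time_s: 6.35
tcp_pos: [0.5186, -0.0331, 0.1171]
eef_rot: [-180.0, -0.0, 162.1]
contact_force: [0.5, 0.6, -0.3]
gripper_width: 0.0002
```

>>> step_arm(
  motion=[
    [0, 0, 0, 0.001, 0],
    [0, 0, 0, 0.002, 0],
    [0, 0, 0, 0.002, 0],
  ],
)

```text
time_s: 6.72
tcp_pos: [0.5186, -0.0332, 0.115]
eef_rot: [-180.0, -0.0, 162.1]
contact_force: [-0.1, -0.3, 0.9]
gripper_width: 0.0005
```

>>> step_arm(
  motion=[
    [0, 0, 0, 0.001, 0],
    [0, 0, 0, 0.002, 0],
    [0, 0, 0, 0.002, 0],
  ],
)

```text
time_s: 7.1
tcp_pos: [0.5186, -0.0331, 0.113]
eef_rot: [-180.0, -0.0, 162.1]
contact_force: [-0.2, -0.2, -0.3]
gripper_width: 0.0003
```

```bash
python3 -c "
from h import *
to(0,-.1,.119)
c='scene'
d=capture(c);s=r.get_state();p=s['tcp_pos']
im=np.ascontiguousarray(d['image'][:,:,::-1])
x0,y0=270,170
cr=cv2.resize(im[y0:y0+90,x0:x0+110],None,fx=7,fy=6.6,interpolation=cv2.INTER_CUBIC)
cv2.imwrite('pics/c.png',cr)
"
```

```text
t 7.1 pos [ 0.5186 -0.0331  0.113 ] yaw [-1.7999e+02 -1.0000e-02  1.6211e+02] F [-0.17 -0.21 -0.29] w 0.0003
target [ 0.5183 -0.0337  0.119 ] tool shift [ 0.0002 -0.0006 -0.006 ] yaw err(world) -0.01
```

View pics/c.png

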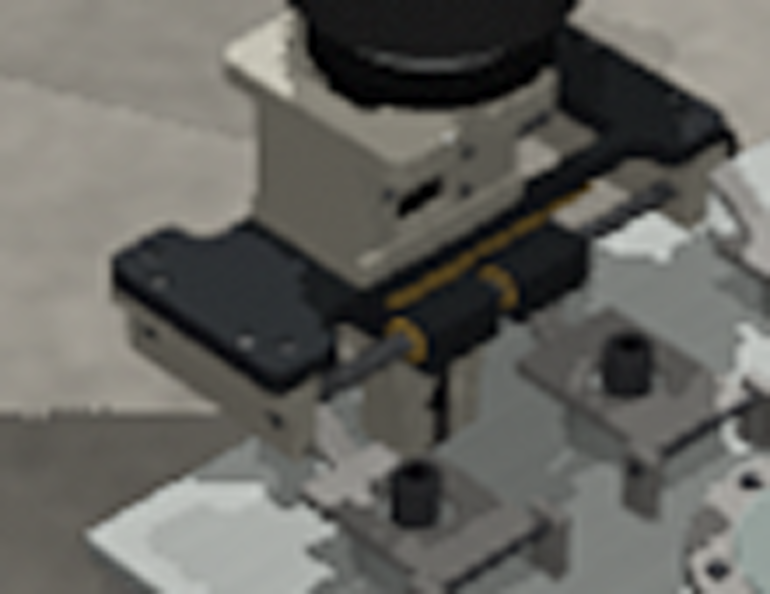

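Still no force, and the picture shows the fingertips (about (420,440)) just above and behind the bolt head (415,465), which has not sunk. Going on down.

>>> step_arm(
  motion=[
    [0, 0, 0, 0.0015, 0],
    [0, 0, 0, 0.003, 0],
    [0, 0, 0, 0.0045, 0],
    [0, 0, 0, 0.006, 0],
    [0, 0, 0, 0.006, 0],
  ],
)

```text
time_s: 7.78
tcp_pos: [0.5186, -0.0331, 0.107]
eef_rot: [-180.0, -0.0, 162.1]
contact_force: [0.0, 0.1, 0.1]
gripper_width: 0.0003
```

>>> step_arm(
  motion=[
    [0, 0, 0, 0.0015, 0],
    [0, 0, 0, 0.003, 0],
    [0, 0, 0, 0.0045, 0],
    [0, 0, 0, 0.006, 0],
    [0, 0, 0, 0.006, 0],
  ],
)

```text
time_s: 8.4
tcp_pos: [0.5186, -0.0331, 0.101]
eef_rot: [-180.0, -0.0, 162.1]
contact_force: [-0.6, -0.5, 0.8]
gripper_width: 0.0009
```

```bash
python3 -c "
from h import *
to(0,-.1,.119)
c='scene'
d=capture(c);s=r.get_state();p=s['tcp_pos']
im=np.ascontiguousarray(d['image'][:,:,::-1])
x0,y0=270,170
cr=cv2.resize(im[y0:y0+90,x0:x0+110],None,fx=7,fy=6.6,interpolation=cv2.INTER_CUBIC)
cv2.imwrite('pics/d.png',cr)
"
```

```text
t 8.4 pos [ 0.5186 -0.0331  0.101 ] yaw [-1.7999e+02 -2.0000e-02  1.6211e+02] F [-0.63 -0.45  0.83] w 0.0009
target [ 0.5183 -0.0337  0.119 ] tool shift [ 0.0001 -0.0006 -0.018 ] yaw err(world) -0.01
```

View pics/d.png

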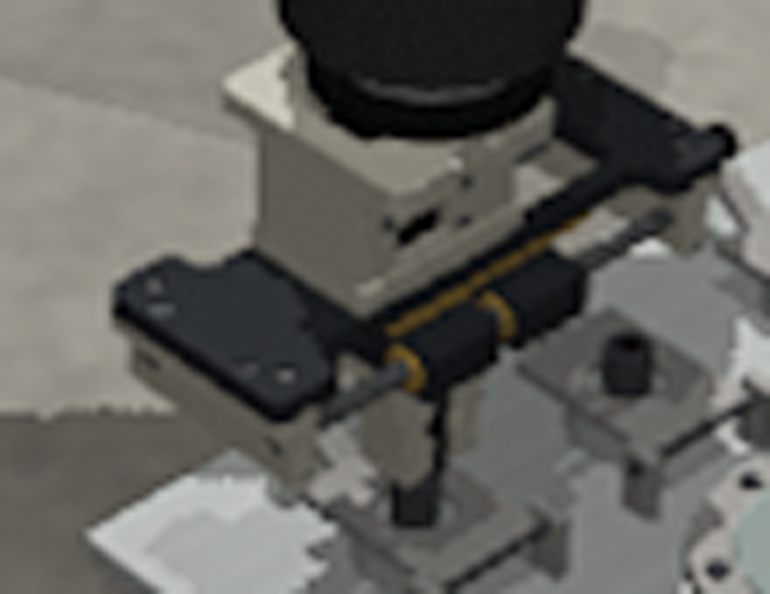

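```bash
cat >> h.py <<'E'
def cloud(c):
    d=capture(c);Z=d['z_map'];v,u=np.mgrid[:480,:640]
    P=np.stack([(u-d['cx'])/d['fx']*Z,(v-d['cy'])/d['fy']*Z,Z],-1)@d['pose'][:3,:3].T+d['pose'][:3,3]
    P[Z==0]=np.nan
    return d,P
def ch(P):
    c,s=np.cos(Q[2]),np.sin(Q[2]);x=P[...,0]-Q[0];y=P[...,1]-Q[1];return np.stack([c*x+s*y,-s*x+c*y,P[...,2]],-1)
E
python3 -c "
from h import *
d,P=cloud('scene');C=ch(P)*1000
for v in range(228,254):
    print(v,*['(%4.0f,%4.0f,%4.0f)'%tuple(C[v,u]) for u in range(321,342,3)])
"
```

```text
228 (  29,-154, 193) (  30,-147, 190) (   9,-117, 158) (  34,-133, 183) (  37,-127, 182) (  11, -91, 144) ( -51, -16,  58)
229 (  28,-154, 189) (  31,-148, 188) (  12,-120, 158) (  36,-135, 183) (  36,-126, 178) (  10, -90, 138) ( -44, -24,  64)
230 (  31,-157, 190) (   3,-120, 149) (   8,-117, 151) (   8,-107, 145) (   7, -96, 138) (  10, -90, 136) ( -42, -25,  62)
231 (  33,-158, 189) (   0,-118, 144) (  10,-118, 150) (   9,-107, 142) (  10, -99, 139) (  12, -92, 135) ( -43, -25,  58)
232 ( -67, -62,  62) (  -2,-115, 137) (   8,-116, 145) (  11,-109, 142) (   9, -98, 134) (  13, -93, 134) ( -38, -30,  61)
233 ( -66, -63,  60) (  -2,-115, 134) (   8,-116, 142) (   8,-107, 136) (  10, -99, 132) (  11, -91, 128) ( -36, -32,  61)
234 ( -62, -67,  61) (  -3,-115, 130) (   9,-117, 140) (  11,-109, 136) (   8, -97, 127) (  11, -90, 124) ( -32, -36,  62)
235 ( -59, -69,  62) (  -1,-116, 130) (   9,-117, 137) (  13,-111, 136) (   9, -98, 125) (  10, -89, 120) ( -30, -37,  61)
236 ( -56, -73,  63) (  -4,-114, 123) (   8,-115, 132) (  10,-108, 129) (   8, -97, 120) (   8, -87, 115) ( -29, -39
[... 1397 characters left out ...]
 (   0,-107,  84) (   8,-105,  89) (   5, -92,  78) (  16, -94,  87) (  21, -89,  88)
249 (  -5,-121,  87) (  -1,-116,  86) (  -2,-105,  78) (   9,-106,  87) (  11, -98,  83) (  19, -97,  88) (  22, -90,  86)
250 (  -5,-121,  83) (   2,-118,  87) (   6,-113,  87) (  10,-107,  85) (  15,-103,  86) (  18, -96,  84) (  24, -92,  85)
251 (  -3,-123,  83) (   3,-119,  85) (  10,-117,  89) (  13,-110,  86) (  19,-106,  87) (  21, -99,  84) (  29, -97,  89)
252 (  -7,-119,  75) (   7,-123,  87) (  10,-117,  85) (  18,-115,  89) (  18,-105,  83) (  25,-103,  87) (  27, -95,  83)
253 ( -10,-116,  67) (   3,-119,  78) (  12,-118,  84) (  15,-112,  82) (  23,-111,  87) (  27,-105,  86) (  29, -97,  83)
```

Depth shows the finger bottoms at about z=0.110 with the TCP at 0.101, and the bolt top still at 0.100. I expect contact near TCP z≈0.090, so I'll go in small steps.

>>> step_arm(
  motion=[
    [0, 0, 0, 0.0015, 0],
    [0, 0, 0, 0.003, 0],
    [0, 0, 0, 0.0045, 0],
    [0, 0, 0, 0.006, 0],
    [0, 0, 0, 0.006, 0],
  ],
)

```text
time_s: 9.12
tcp_pos: [0.5186, -0.0331, 0.095]
eef_rot: [-180.0, -0.0, 162.1]
contact_force: [-0.7, -0.0, 0.5]
gripper_width: 0.0007
```

>>> step_arm(
  motion=[
    [0, 0, 0, 0.0007, 0],
    [0, 0, 0, 0.0014, 0],
    [0, 0, 0, 0.002, 0],
    [0, 0, 0, 0.002, 0],
  ],
)

```text
time_s: 9.62
tcp_pos: [0.5188, -0.0331, 0.0939]
eef_rot: [180.0, 0.0, 162.1]
contact_force: [-3.5, 1.0, 7.8]
gripper_width: 0.0003
```

>>> step_arm(
  motion=[
    [0, 0, 0, 0.0007, 0],
    [0, 0, 0, 0.0014, 0],
    [0, 0, 0, 0.002, 0],
    [0, 0, 0, 0.002, 0],
  ],
)

```text
time_s: 10.12
tcp_pos: [0.5189, -0.0331, 0.0937]
eef_rot: [180.0, 0.1, 162.2]
contact_force: [-10.3, 1.7, 26.1]
gripper_width: 0.0006
```

```bash
python3 -c "
from h import *
to(0,-.1,.119);s=r.get_state();print(np.round(s['moment'],2))
d,P=cloud('scene')
im=np.ascontiguousarray(d['image'][:,:,::-1])
x0,y0=270,170
cv2.imwrite('pics/e.png',cv2.resize(im[y0:y0+90,x0:x0+110],None,fx=7,fy=6.6,interpolation=cv2.INTER_CUBIC))
C=ch(P)*1000
for v in range(236,254):
    print(v,*['(%4.0f,%4.0f,%4.0f)'%tuple(C[v,u]) for u in range(321,342,3)])
"
```

```text
t 10.125 pos [ 0.5189 -0.0331  0.0937] yaw [1.7999e+02 8.0000e-02 1.6217e+02] F [-10.26   1.73  26.15] w 0.0006
target [ 0.5183 -0.0337  0.119 ] tool shift [ 0.0004 -0.0007 -0.0253] yaw err(world) -0.07
[1.06 3.86 0.03]
236 ( -55, -74,  64) (  -1,-116, 127) (   6,-114, 130) (  11,-109, 130) (   9, -98, 122) (  10, -89, 117) ( -31, -36,  57)
237 ( -36, -92,  85) (  -3,-114, 121) (   9,-117, 131) (   7,-105, 121) (  10, -98, 120) (  10, -89, 114) ( -27, -41,  59)
238 ( -32, -96,  87) (  -2,-115, 119) (  10,-117, 129) (   8,-106, 120) (   7, -95, 112) (  13, -92, 115) ( -20, -48,  65)
239 ( -32, -95,  83) (  -1,-116, 118) (   7,-114, 122) (  10,-108, 120) (   8, -97, 112) (  10, -89, 108) ( -20, -48,  62)
240 ( -29, -99,  85) (  -3,-114, 111) (   7,-114, 119) (  12,-110, 119) (  10, -98, 110) (  12, -90, 107) ( -20, -48,  59)
241 ( -27,-100,  83) (  -1,-116, 111) (   5,-112, 113) (  11,-109, 115) (   8, -96, 104) (  -1, -77,  87) ( -14, -54,  63)
242 ( -21,-106,  88) (  -2,-115, 106) (   7,-115, 113) (  11,-109, 112) (   7, -95, 100) (   2, -80,  87) ( -14, -53,  59)
243 ( -18,-109,  89
[... 633 characters left out ...]
 (  -0,-107,  84) (   7,-104,  87) (   5, -92,  78) (  15, -92,  85) (  21, -89,  87)
249 (  -7,-119,  84) (  -2,-115,  85) (  -2,-104,  78) (   6,-103,  82) (  13,-100,  86) (  18, -96,  87) (  22, -90,  86)
250 (  -6,-120,  82) (   2,-118,  86) (   7,-113,  87) (  10,-107,  85) (  15,-102,  85) (  19, -97,  85) (  24, -93,  86)
251 (  -5,-121,  80) (   3,-119,  85) (   8,-114,  85) (  14,-111,  87) (  17,-105,  86) (  22,-100,  86) (  26, -94,  85)
252 (  -7,-119,  75) (   6,-123,  86) (  12,-119,  88) (  16,-113,  87) (  23,-110,  90) (  24,-102,  85) (  28, -96,  84)
253 ( -11,-115,  65) (   4,-120,  80) (  11,-118,  83) (  19,-116,  88) (  23,-110,  86) (  27,-105,  86) (  32,-100,  87)
```

View pics/e.png

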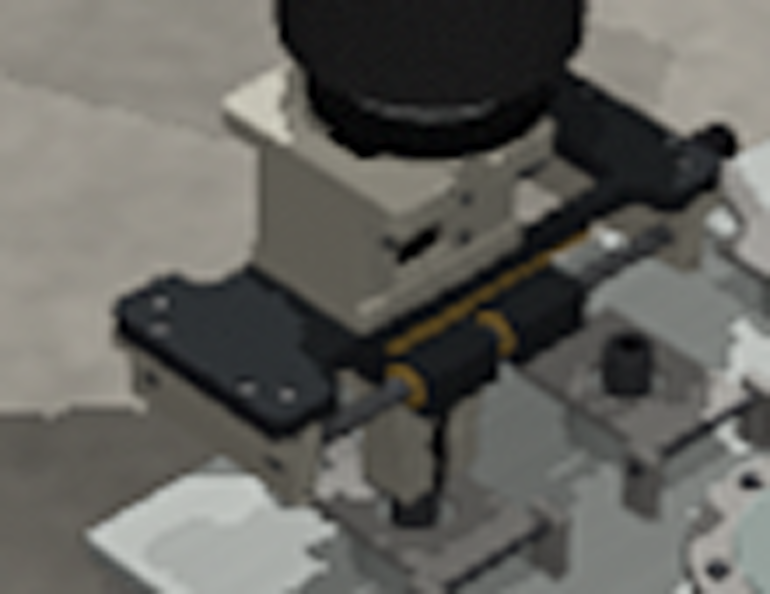

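```bash
python3 -c "
from h import *
s=r.get_state();t=ch(np.array(s['tcp_pos']));print('tcp ch',t)
pts=[]
for c in('scene','top'):
    d,P=cloud(c);C=ch(P)-t;C=C.reshape(-1,3)
    m=(abs(C[:,0])<.12)&(abs(C[:,1])<.13)&(C[:,2]>.02)&(C[:,2]<.2)
    C=C[m]
    print(c,len(C))
    for z in np.arange(.02,.2,.01):
        k=C[(C[:,2]>=z)&(C[:,2]<z+.01)]*1000
        if len(k)>3: print('z %3d n %4d x %s y %s'%(z*1000,len(k),np.percentile(k[:,0],[2,50,98]).round(),np.percentile(k[:,1],[2,50,98]).round()))
"
```

```text
tcp ch [ 0.00040518 -0.09932269  0.09373595]
scene 3290
z  20 n   55 x [-11.   9.  13.] y [-17. -11.  15.]
z  30 n   50 x [-8.  9. 12.] y [-19. -10.  16.]
z  39 n   22 x [-7.  9. 12.] y [-19. -15.  13.]
z  49 n    9 x [ 6. 10. 13.] y [-22. -21. -14.]
z  69 n  133 x [-33.  12.  39.] y [-89. -34.  85.]
z  79 n  329 x [-31.  29.  39.] y [-90. -17.  84.]
z  90 n  346 x [-24.  29.  39.] y [-94.  -9.  86.]
z  99 n  208 x [-33.  24.  40.] y [-97. -24.  89.]
z 109 n  983 x [-34.  10.  38.] y [-96. -54.  94.]
z 119 n  179 x [-22.  20.  26.] y [-52. -30.  15.]
z 129 n  126 x [-22.  17.  23.] y [-51. -44.  15.]
z 139 n   96 x [-21.  18.  23.] y [-51. -48.   9.]
z 149 n   71 x [-21.  -1.  22.] y [-51. -49. -20.]
z 159 n  151 x [-32.  21.  39.] y [-51. -47.  11.]
z 169 n  363 x [-37.  17.  39.] y [-51. -35.  14.]
z 179 n  157 x [-17.  22.  37.] y [-38. -22.  15.]
z 189 n   10 x [-14.  26.  42.] y [-42. -33.  -3.]
top 645
z  79 n   37 x [-39. -30.  32.] y [-82. -50.  33.]
z  90 n   61 x [-38. -35. -26.] y [-82.  -7.  31.]
z  99 n   24 x [-39. -28.  37.] y [-95. -76.  20.]
z 109 n  424 x [-36.  -0.  37.] y [-94. -75. -51.]
z 119 n    9 x [-28.  -3.  31.] y [-93. -80. -58.]
z 159 n   17 x [-38. -32.  -2.] y [-49. -40. -23.]
z 169 n   67 x [-39. -28.   3.] y [-49. -42. -22.]
```

The visible gripper (tip, body) matches the stated geometry but sits about 25 mm higher than the TCP reading. Contact came at a reading of 0.094 m for a bolt top at 0.100 m, which confirms the offset. The right bolt held 26 N with no travel, so it's tight. Next is the middle bolt.

>>> step_arm(
  motion=[
    [0, 0, 0, -0.014, 0],
    [0, 0, 0.04, -0.014, 0],
    [0, 0, 0.099, -0.014, 0],
    [0, 0, 0.099, -0.008, 0],
    [0, 0, 0.099, -0.007, 0],
  ],
)

```text
time_s: 10.9
tcp_pos: [0.5485, 0.0611, 0.0976]
eef_rot: [-180.0, -0.1, 162.2]
contact_force: [-0.1, -0.2, -0.2]
gripper_width: 0.0003
```

```bash
python3 -c "
from h import *
to(0,0,.094);s=r.get_state();print(np.round(s['moment'],2))"
```

```text
t 10.9 pos [0.5485 0.0611 0.0976] yaw [-1.7995e+02 -7.0000e-02  1.6215e+02] F [-0.12 -0.19 -0.16] w 0.0003
target [0.549  0.0615 0.094 ] tool shift [-0.0004  0.0005  0.0036] yaw err(world) -0.05
[-0.1  -0.   -0.04]
```

>>> step_arm(
  motion=[
    [0, 0, 0, 0.002, 0],
    [0, 0, 0, 0.003, 0],
    [0, 0, 0, 0.004, 0],
    [0, 0, 0, 0.005, 0],
    [0, 0, 0, 0.005, 0],
  ],
)

```text
time_s: 11.52
tcp_pos: [0.5491, 0.0609, 0.0932]
eef_rot: [-180.0, 0.0, 162.1]
contact_force: [0.2, -1.4, 0.3]
gripper_width: 0.0002
```

>>> step_arm(
  motion=[
    [0, 0, 0, 0.0007, 0],
    [0, 0, 0, 0.0014, 0],
    [0, 0, 0, 0.002, 0],
    [0, 0, 0, 0.002, 0],
  ],
)

```text
time_s: 12.02
tcp_pos: [0.5491, 0.061, 0.0912]
eef_rot: [-180.0, 0.0, 162.1]
contact_force: [0.5, -0.0, 1.0]
gripper_width: 0.0005
```

Sinking with hardly any force, so the middle bolt looks loose. I'll press on to the stop, expected near 0.088.

>>> step_arm(
  motion=[
    [0, 0, 0, 0.0007, 0],
    [0, 0, 0, 0.0014, 0],
    [0, 0, 0, 0.002, 0],
    [0, 0, 0, 0.002, 0],
  ],
)

```text
time_s: 12.52
tcp_pos: [0.5491, 0.0611, 0.0892]
eef_rot: [-180.0, 0.0, 162.1]
contact_force: [-0.1, -0.9, 1.9]
gripper_width: 0.0001
```

>>> step_arm(
  motion=[
    [0, 0, 0, 0.0005, 0],
    [0, 0, 0, 0.001, 0],
    [0, 0, 0, 0.0015, 0],
    [0, 0, 0, 0.0015, 0],
  ],
)

```text
time_s: 13.02
tcp_pos: [0.5492, 0.0611, 0.0879]
eef_rot: [180.0, 0.0, 162.1]
contact_force: [-0.9, -1.3, 4.9]
gripper_width: 0.0003
```

>>> step_arm(
  motion=[
    [0, 0, 0, 0.0005, 0],
    [0, 0, 0, 0.001, 0],
    [0, 0, 0, 0.001, 0],
  ],
)

```text
time_s: 13.4
tcp_pos: [0.5492, 0.0611, 0.0876]
eef_rot: [180.0, 0.0, 162.1]
contact_force: [-2.9, -1.7, 12.2]
gripper_width: 0.0006
```

```bash
python3 -c "
from h import *
d,P=cloud('scene');s=r.get_state();print(s['time_s'],np.round(s['tcp_pos'],4),np.round(s['contact_force'],1))
im=np.ascontiguousarray(d['image'][:,:,::-1])
x0,y0=290,150
cv2.imwrite('pics/f.png',cv2.resize(im[y0:y0+90,x0:x0+110],None,fx=7,fy=6.6,interpolation=cv2.INTER_CUBIC))
"
```

```text
13.45 [0.5492 0.0611 0.0876] [-3.4 -0.7 11.8]
```

View pics/f.png

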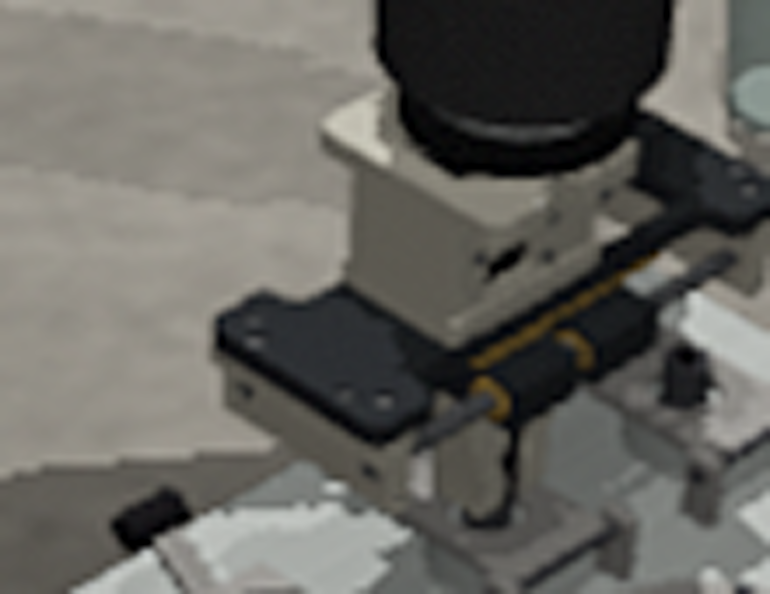

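The middle bolt sank from about 0.094 to 0.088 under less than 2 N and then hit a firm stop (12 N, no further travel). The picture shows the fingertips (500,520) almost at the plate. The middle bolt is the loose one and is fully pressed. Now to its grip.

>>> step_arm(
  motion=[
    [0, 0, 0, -0.045, 0],
    [0.06, 0.03, 0, -0.055, 0],
    [0.06, 0.06, 0, -0.055, 0],
    [0.06, 0.06, 0, -0.055, 0],
    [0.06, 0.06, 0, -0.055, 0],
  ],
  newtons=15,
)

```text
time_s: 14.08
tcp_pos: [0.4923, 0.0798, 0.1417]
eef_rot: [180.0, 0.0, 162.1]
contact_force: [0.7, 0.1, 0.2]
gripper_width: 0.0348
```

```bash
python3 -c "
from h import *
to(-.06,0,.075)
d,P=cloud('scene')
im=np.ascontiguousarray(d['image'][:,:,::-1])
x0,y0=280,140
cv2.imwrite('pics/g.png',cv2.resize(im[y0:y0+90,x0:x0+110],None,fx=7,fy=6.6,interpolation=cv2.INTER_CUBIC))
d=capture('top');cv2.imwrite('pics/g2.png',cv2.resize(d['image'][180:270,230:350,::-1],None,fx=6.5,fy=6.5,interpolation=cv2.INTER_CUBIC))
"
```

```text
t 14.075 pos [0.4923 0.0798 0.1417] yaw [1.7998e+02 1.0000e-02 1.6215e+02] F [0.66 0.06 0.17] w 0.0348
target [0.4919 0.0799 0.075 ] tool shift [ 0.0004 -0.      0.0667] yaw err(world) -0.05
```

View pics/g.png

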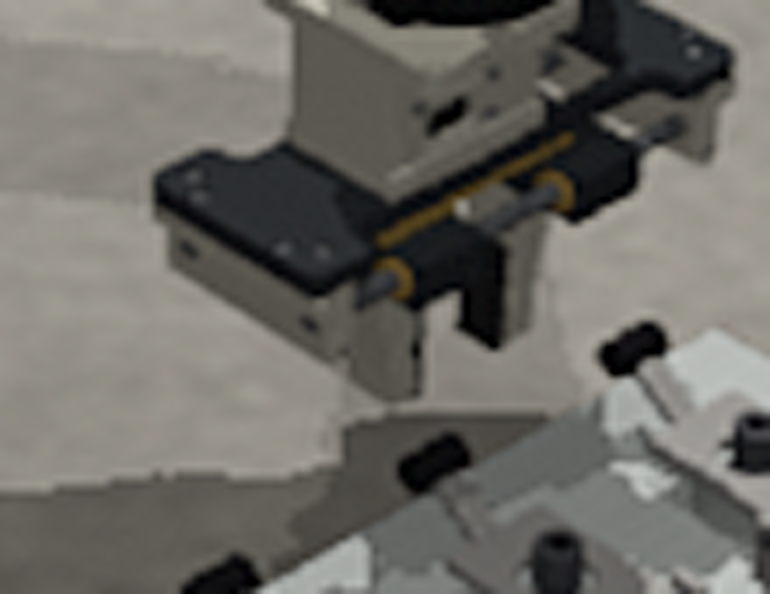

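View pics/g2.png

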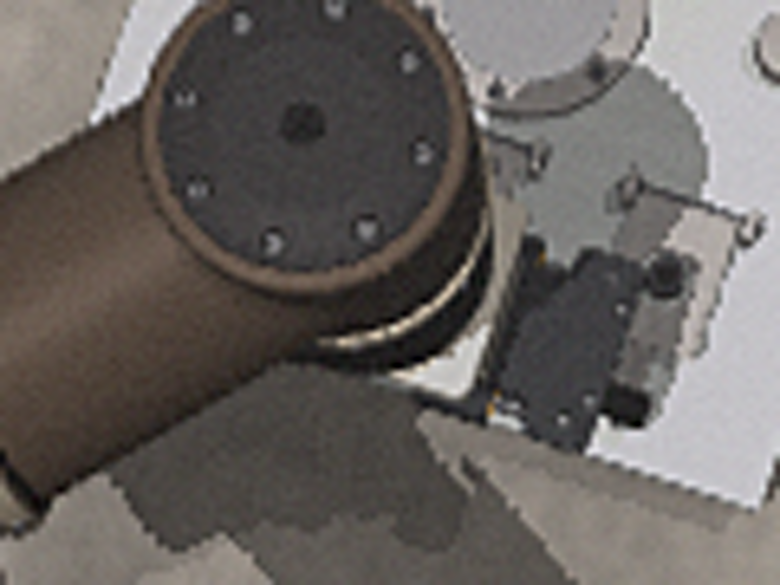

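The fingers straddle the middle grip (435,460), centred at about (445,340). They're still opening, so I'll descend slowly.

>>> step_arm(
  motion=[
    [0.06, 0, 0, 0.005, 0],
    [0.06, 0, 0, 0.015, 0],
    [0.06, 0, 0, 0.025, 0],
    [0.06, 0, 0, 0.032, 0],
    [0.06, 0, 0, 0.036, 0],
  ],
)

```text
time_s: 14.8
tcp_pos: [0.4918, 0.0794, 0.1049]
eef_rot: [-180.0, -0.0, 162.1]
contact_force: [0.4, -0.5, -0.1]
gripper_width: 0.0597
```

>>> step_arm(
  motion=[
    [0.06, 0, 0, 0.007, 0],
    [0.06, 0, 0, 0.014, 0],
    [0.06, 0, 0, 0.021, 0],
    [0.06, 0, 0, 0.026, 0],
    [0.06, 0, 0, 0.03, 0],
  ],
)

```text
time_s: 15.42
tcp_pos: [0.492, 0.0795, 0.0753]
eef_rot: [-180.0, -0.0, 162.1]
contact_force: [0.4, 0.3, -0.2]
gripper_width: 0.0599
```

```bash
python3 -c "
from h import *
to(-.06,0,.075)
d,P=cloud('scene')
im=np.ascontiguousarray(d['image'][:,:,::-1])
x0,y0=280,160
cv2.imwrite('pics/i.png',cv2.resize(im[y0:y0+90,x0:x0+110],None,fx=7,fy=6.6,interpolation=cv2.INTER_CUBIC))
"
```

```text
t 15.425 pos [0.492  0.0795 0.0753] yaw [-180.     -0.    162.11] F [ 0.41  0.25 -0.17] w 0.0599
target [0.4919 0.0799 0.075 ] tool shift [0.0002 0.0004 0.0003] yaw err(world) -0.01
```

View pics/i.png

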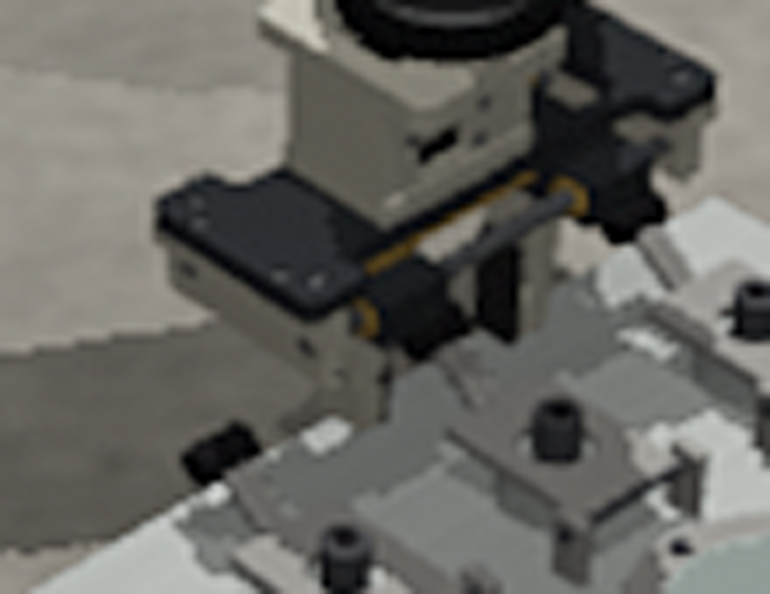

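The grip (435,330) sits between the fingers (370,390) and (500,320), with no contact. Closing.

>>> step_arm(
  motion=[
    [0.015, 0, 0, 0, 0],
    [0.015, 0, 0, 0, 0],
    [0.015, 0, 0, 0, 0],
    [0.015, 0, 0, 0, 0],
    [0.015, 0, 0, 0, 0],
  ],
  newtons=20,
)

```text
time_s: 16.1
tcp_pos: [0.4924, 0.0804, 0.0759]
eef_rot: [179.9, 0.0, 162.1]
contact_force: [-0.7, 4.3, 0.2]
gripper_width: 0.0239
```

>>> step_arm(
  motion=[
    [0.015, -0.001, 0.0005, -0.0047, 0],
    [0.015, -0.0022, 0.0005, -0.0094, 0],
    [0.015, -0.0036, 0.0005, -0.014, 0],
    [0.015, -0.0053, 0.0005, -0.0185, 0],
    [0.015, -0.0072, 0.0005, -0.023, 0],
  ],
)

```text
time_s: 16.73
tcp_pos: [0.4995, 0.0781, 0.0992]
eef_rot: [179.9, 0.0, 162.1]
contact_force: [1.5, 4.8, -3.1]
gripper_width: 0.0239
```

```bash
python3 -c "
from h import *
to(-.06,0,.075)
d,P=cloud('scene')
im=np.ascontiguousarray(d['image'][:,:,::-1])
x0,y0=280,150
cv2.imwrite('pics/j.png',cv2.resize(im[y0:y0+90,x0:x0+110],None,fx=7,fy=6.6,interpolation=cv2.INTER_CUBIC))
"
```

```text
t 16.725 pos [0.4995 0.0781 0.0992] yaw [1.7995e+02 3.0000e-02 1.6211e+02] F [ 1.5   4.83 -3.06] w 0.0239
target [0.4919 0.0799 0.075 ] tool shift [ 0.0078 -0.0006  0.0242] yaw err(world) -0.01
```

View pics/j.png

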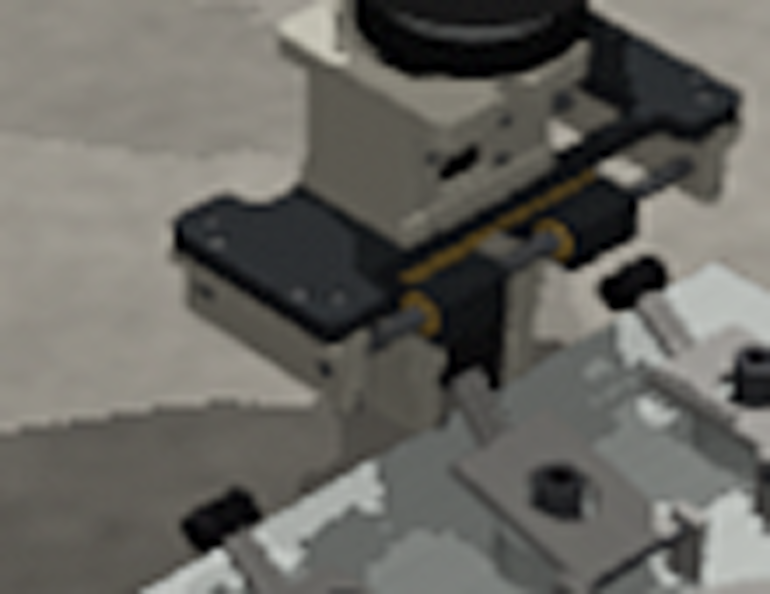

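The cover is following: the plate is tilted up around (560,490), and the neighbouring covers are shut. Continuing the arc.

>>> step_arm(
  motion=[
    [0.015, -0.0021, 0, -0.0043, 0],
    [0.015, -0.0044, 0, -0.0085, 0],
    [0.015, -0.0069, 0, -0.0127, 0],
    [0.015, -0.0097, 0, -0.0166, 0],
    [0.015, -0.0126, 0, -0.0205, 0],
  ],
)

```text
time_s: 17.4
tcp_pos: [0.5113, 0.0742, 0.1194]
eef_rot: [180.0, 0.0, 162.1]
contact_force: [1.6, 5.3, -5.2]
gripper_width: 0.0236
```

>>> step_arm(
  motion=[
    [0.015, -0.0051, 0, -0.0058, 0],
    [0.015, -0.0106, 0, -0.0112, 0],
    [0.015, -0.0165, 0, -0.0161, 0],
    [0.015, -0.0228, 0, -0.0205, 0],
    [0.015, -0.0295, 0, -0.0245, 0],
  ],
)

```text
time_s: 18.02
tcp_pos: [0.539, 0.0651, 0.1438]
eef_rot: [180.0, -0.0, 162.1]
contact_force: [0.8, 5.8, -2.4]
gripper_width: 0.0238
```

>>> step_arm(
  motion=[
    [0.015, 0, 0, 0, 0],
    [0.015, 0, 0, 0, 0],
    [0.015, 0, 0, 0, 0],
    [0.015, 0, 0, 0, 0],
  ],
)

```text
time_s: 18.52
tcp_pos: [0.5391, 0.0651, 0.1438]
eef_rot: [180.0, 0.0, 162.1]
contact_force: [-0.2, 5.1, 0.4]
gripper_width: 0.0238
```

```bash
python3 -c "
from h import *
to(-.06,0,.075)
d,P=cloud('scene')
im=np.ascontiguousarray(d['image'][:,:,::-1])
x0,y0=290,150
cv2.imwrite('pics/k.png',cv2.resize(im[y0:y0+90,x0:x0+110],None,fx=7,fy=6.6,interpolation=cv2.INTER_CUBIC))
C=ch(P).reshape(-1,3)
for n,y in(('L',.1),('M',0),('R',-.1)):
    m=(abs(C[:,1]-y)<.03)&(C[:,0]>-.075)&(C[:,0]<.04)&(C[:,2]>.07)&(C[:,2]<.14)
    k=C[m]*1000
    print(n,len(k))
    for x in range(-70,40,10):
        q=k[(k[:,0]>=x)&(k[:,0]<x+10)&(abs(k[:,1]-y*1000)>13)] 
        if len(q): print('  ',x,len(q),np.percentile(q[:,2],[10,50,90]).round())
d=capture('top');cv2.imwrite('pics/k2.png',cv2.resize(d['image'][130:270,220:390,::-1],None,fx=4.6,fy=4.2,interpolation=cv2.INTER_CUBIC))
for c in('scene','top'):
  for l in('beaker','jar','wrench'):
    print(c,l,[(round(float(x['p']),2),np.round(x['location'],3).tolist()) for x in spotter.tip_of(c,l)][:2])
"
```

```text
t 18.525 pos [0.5391 0.0651 0.1438] yaw [1.7996e+02 1.0000e-02 1.6211e+02] F [-0.19  5.09  0.43] w 0.0238
target [0.4919 0.0799 0.075 ] tool shift [ 0.0494 -0.0004  0.0688] yaw err(world) -0.01
L 505
   -70 1 [107. 107. 107.]
   -60 2 [ 98. 100. 101.]
   -40 3 [79. 83. 85.]
   -30 26 [83. 86. 88.]
   -20 20 [83. 86. 89.]
   -10 23 [75. 85. 87.]
   0 34 [76. 84. 88.]
   10 32 [80. 85. 88.]
   20 28 [83. 86. 88.]
   30 51 [76. 86. 91.]
M 607
   -20 8 [ 73.  82. 130.]
   -10 53 [ 76. 130. 135.]
   0 80 [ 78. 120. 128.]
   10 61 [ 81. 109. 117.]
   20 65 [ 90.  98. 105.]
   30 72 [76. 88. 93.]
R 644
   -70 1 [105. 105. 105.]
   -60 4 [100. 101. 101.]
   -40 8 [80. 85. 87.]
   -30 29 [82. 86. 88.]
   -20 25 [83. 86. 89.]
   -10 26 [78. 85. 89.]
   0 41 [75. 85. 89.]
   10 36 [80. 86. 88.]
   20 35 [82. 86. 89.]
   30 60 [75. 86. 91.]
scene beaker [(0.6, [0.501, 0.459, -0.002])]
scene jar [(0.79, [0.486, -0.474, 0.003])]
scene wrench [(0.88, [0.304, -0.362, -0.001]), (0.35, [0.503, 0.456, 0.0])]
top beaker [(0.69, [0.503, 0.456, 0.001])]
top jar [(0.91, [0.489, -0.476, -0.002])]
top wrench [(0.68, [0.298, -0.367, 0.001])]
```

View pics/k.png

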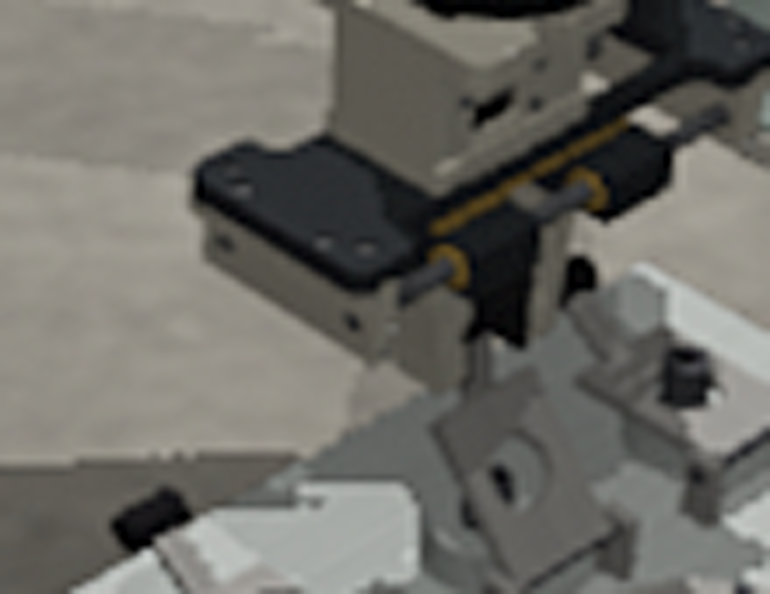

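View pics/k2.png

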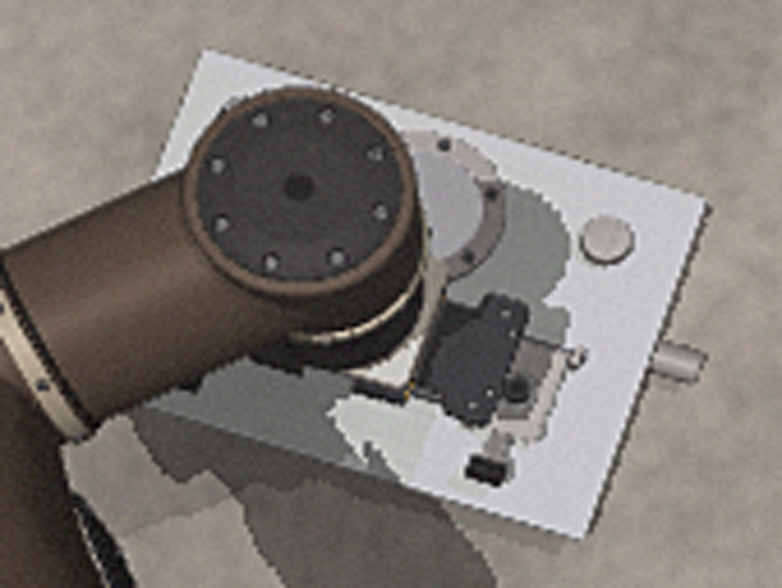

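The cover is at about 0.83–0.9 rad: the depth slope is about 47°, and the TCP has travelled 49 mm back and 69 mm up. The neighbouring plates are flat at 86 mm and the bystanders haven't moved. Handing in.

```bash
python3 -c "
from h import *
s=r.get_state();print(s['time_s'],s['gripper_width'],np.round(s['tcp_pos'],4),np.round(s['qd'],2))
print(workorder.close_job())
s=r.get_state();print(s['time_s'],s['gripper_width'],np.round(s['tcp_pos'],4))"
```

```text
18.925 0.023569888743294916 [0.5391 0.0652 0.1438] [ 0.   -0.13 -0.07 -0.02  0.01  0.05]
the job is handed in; nothing more can be done
None
the job is handed in; nothing more can be done
```

The middle bolt is the loose one. I pressed it fully down, and handed in at about 19 s with the gripper still holding its cover up.

- **Finding the bolt:** the right bolt took 26 N with no travel, so it is tight. The middle bolt sank about 6 mm under less than 2 N, then hit a firm stop at 12 N. I did not tap the left bolt, because the result at the middle was clear.
- **Lifting the cover:** I gripped the middle grip by its two flat ends and swung the cover up along the hinge arc. It is open about 0.83 rad by the depth picture and 0.9 rad by the arm's travel; half-way is 0.625 rad.
- **Last checks:** the gripper opening was steady at 24 mm and the arm was still. The left and right cover plates lie flat at 86 mm. The beaker, jar and wrench are where they were, within the detector's accuracy.
- **What disagreed:** the reported TCP height reads about 25 mm lower than the gripper really stands. The pictures and the bolt contact both showed this, so I took it out for the grasp. The side force while holding is about 5 N, probably because the grasp is slightly off centre.

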